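# Release the ratchet stop in the spice tray and push it back

## Robot

A 7-joint arm with a two-finger parallel gripper is mounted at the origin on the work surface. World frame = base frame: x ahead of the robot, y to its left, z up, the work surface at z = 0. Lengths are in m, angles in rad, forces in N, time in s.
With the tool pointing down it reaches from about 0.425 to 1.025 m from the base axis. Payload 9.4 kg.
Tool frame: the origin (TCP) lies midway between the tips of the shut fingers; the grasp point (between the pads) lies 19 mm behind it (arm.grip_depth is the distance from the TCP to the grasp point, in m); z points along the fingers, y is the line along which they close (so a half turn about z gives the same grasp; the last joint's range is limited). The gripper opens to 93 mm and grips with 3 to 60 N. Pads are 15 mm wide; open, the fingers measure 128 mm over their backs; the gripper's body (75 mm by 188 mm) begins 65 mm behind the grasp point.
Start: joints at [-1.242, 0.599, -0.003, 1.599, 0.002, 0.943, -0.08], TCP at [0.286, 0.666, 0.219] pointing down, gripper open.
Joint ranges: [-2.57, 2.57], [-0.35, 1.97], [-1.29, 1.29], [0.11, 2.56], [-1.05, 4.19], [0.11, 1.86], [-2.63, 2.63]. Speed limits (rad/s): [2.22, 2.22, 3.01, 3.01, 3.14, 3.14, 3.14].

## Interface

Orientations are given as a unit quaternion [w, x, y, z].
In Python, from bench import arm gives the robot as it stands.
- The arm moves only by the shell command python3 -m creep 'ROWS' [FORCE]. ROWS is JSON, a list of rows, each a list of 7 numbers: the turn, a rotation vector about the tool's x, y, z in degrees, then the shift along the tool's x, y, z in cm, then the finger opening in cm, from 0 to 9.3. In form: [[wx, wy, wz, x, y, z, gripper], ...]. A call has 1 to 5 rows; each row is the pose to reach, as a shift and turn from the pose commanded when the call began, along the tool's axes at that moment; what a row does not reach only later rows make up. A row lasts 1/12 s, in which the tool goes at most 41.7 mm and 7.16 degrees, less where a joint would pass 70% of its speed; a pose out of reach is approached as far as the arm can. A call with a gripper value outside its range is refused whole. The fingers move at their own pace and stop on an object; FORCE is the grip in N (left out, the last holds). Time passes only in rows, so rows that repeat a pose let the fingers close. It gives the time, the measured TCP pose, the force, the opening and the grip force at its end, in the units of the state.
- arm.get_state(): the state, without advancing time (a new reading comes with each control period).
- arm.get_image(name): name is "scene" or "top"; returns (picture, depth): 420x560x3 uint8, blue, green, red; 420x560 float32, m along the optical axis (not along the pixel's ray), 0 where there is no reading.
- arm.calibration(name): a dict with "fovy" (degrees; the focal length in pixels is half the picture's height over the tangent of half this angle, whatever the lens; pixels are square), "cx", "cy" (the principal point, pixels), "dist" ([k1, k2, p1, p2, k3] as OpenCV has them; the pictures are not rectified), "R" (3x3) and "t" (3): a world point X has camera coordinates R X + t. Camera axes: x right, y down, z forward; pixel columns grow to the right and rows downward; lengths in m; the calibration is good to about 2 mm. A picture is of the moment at which its call begins. calibration takes no time and is no camera call.
- arm.job_done(): hands the job in; it is judged then, once.
The state is a dict: "time_s": time; "joint_pos": joint angles; "joint_vel": joint speeds; "joint_torque": joint torques, N m; "tcp_pos": TCP position; "tool_rot": TCP orientation; "force": force on the tool from outside, world axes, zero at the start; "moment": the same for the moment, N m; "gripper_width": finger opening in m; "gripper_force": force on a finger pad.
Only numpy, scipy, OpenCV 4.12 (cv2) and the standard library are available. Lean on these libraries where they do the work, as an engineer would, in place of code of your own. Each camera call takes 0.05 s, during which the arm holds its last target. There are 200 camera calls.

## Task

Make room in the spice tray for new stock: with closed fingertips press down the black release paddle of the ratchet stop and, keeping it pressed, push the stop along its bar all the way back against its end limit, away from the goods. Then let the paddle spring up again and come clear. Grip and lift nothing, and leave the cartons, the tin and the jar where they stand.

Things in the scene. Friction and masses are not known exactly. Their poses are not given: they have to be found in the camera images.
- tray: Black wooden display tray, 420 x 170 mm, fixed. Origin: centre of its underside, on the counter. x runs along the steel bar (top 47 mm high, ratchet teeth on one side) from the goods to the back end; z up. Front part (x -210 to -100 mm): deck 50 mm high with the goods and a front lip 72 mm high; back end (x 185 to 210 mm): end block 60 mm high.
- stop (a joint): Position (m) of the aluminium sliding stop along the bar: 0 nearest the goods, 0.160 fully back (tray +x), its end limit. Paddle centre is at tray x = -0.055 + this. Slides easily (1 N friction); free towards the goods, but a ratchet of 13 mm pitch blocks it towards +x unless the release is pressed 8 mm or more. Let go over half a tooth early, it locks a tooth short.
- release (a joint): How far the release paddle is pressed down, in m: 0 = up (ratchet locked), 0.012 = fully down. Below 0.007 the ratchet is locked. Spring: about 3 N to begin, 6 N fully down; it comes up by itself when let go.
- paddle_top (a point): Centre of the top of the black ribbed release paddle on the stop, 54 mm along the bar, 92 mm across; moves straight down. 70 mm above the counter when up. It lies in a pocket 61 mm long (along the bar), open at the sides, between the jaw plate (goods' side, 8 mm thick with a grey facing, 130 mm wide, top 102 mm above the counter) and the thumb wall.
- wall_face (a point): Point on the pocket-side face of the aluminium thumb wall, on the back-end side of the paddle; the fingertips push here. 29 mm from the paddle's centre along tray +x, 80 mm above the counter; travels with the stop. Wall 98 mm wide, 12 mm thick, top 95 mm above the counter; a sloping brace behind it runs down to 93 mm beyond the paddle's centre.
- carton_a_mid (a point): Centre of a cream carton with a rust band, 22 x 60 x 60 mm, standing loose on the tray's deck. Leave alone.
- carton_b_mid (a point): Centre of a cream carton with an ochre band, 22 x 60 x 60 mm, standing loose on the tray's deck. Leave alone.
- tin_mid (a point): Centre of a round spice tin, 46 mm diameter, 55 mm high, standing loose on the deck nearest the stop. Leave alone.
- jar_mid (a point): Centre of an amber jar, 52 mm diameter, 75 mm high, standing loose on the counter beside the tray. Leave alone.
There are look-alikes about, which are no part of the job. Leave any blue or pink look-alike of the part that bears carton_b_mid alone.

How it is judged:
By the outcome, as a careful person would: the job done as asked, in the order asked, and still so for the second after the job is handed in, with the robot touching nothing.
It also fails if it takes over 32 s, if anything falls off the work surface, if the arm or the gripper's body presses on something with over 40 N, if the wrist force passes 120 N, or if a joint passes its speed limit or range.

## Working session

There is one attempt and no reset: what is moved stays moved. The work goes in short steps, Python scripts to look and compute and a shell command to move; the robot and the scene stay as the last step left them, time stands still between calls to the robot, and variables do not carry over. Pictures are saved under pics/ and viewed, at most 10 in all, crops included, and the job is handed in when it is done.

```bash
mkdir -p pics; cat > h.py <<'E'
import numpy as np, cv2
from bench import arm
def snap(n):
    im,d=arm.get_image(n); np.savez(f'{n}.npz',im=im,d=d); return im,d
def px(n,u,v,z=None):
    """world point at pixel, from depth or on plane z"""
    c=arm.calibration(n); d=np.load(f'{n}.npz')['d']
    f=210/np.tan(np.radians(c['fovy'])/2)
    K=np.array([[f,0,c['cx']],[0,f,c['cy']],[0,0,1]])
    a=cv2.undistortPoints(np.array([[[u,v]]],float),K,np.array(c['dist'],float))[0,0]
    R=np.array(c['R']);t=np.array(c['t']); r=np.array([a[0],a[1],1])
    if z is None:
        w=d[int(v)-1:int(v)+2,int(u)-1:int(u)+2]; return R.T@(r*np.median(w[w>0])-t)
    o=-R.T@t; q=R.T@r; return o+q*(z-o[2])/q[2]
E
python3 - <<'E'
from h import *
for n in('scene','top'):
    im,d=snap(n); cv2.imwrite(f'pics/{n}0.png',im)
s=arm.get_state(); print(s)
E
```

```text
{'time_s': 0.1, 'joint_pos': array([-1.24169032,  0.60004182, -0.00254458,  1.60005121,  0.00181729,
        0.94289772, -0.07983605]), 'joint_vel': array([ 0.00098613, -0.00117107, -0.00021659, -0.00151856, -0.00325492,
       -0.00121903,  0.00014159]), 'joint_torque': array([ 5.65188326e-03, -7.66553593e+01,  1.50219910e+00, -2.52929932e+01,
       -5.22867171e-02,  1.37131786e-02,  2.28116158e-05]), 'tcp_pos': array([0.28604439, 0.66570898, 0.21784822]), 'tool_rot': array([-6.96291050e-05,  2.01497119e-01,  9.79488858e-01, -6.94624839e-04]), 'force': array([-0.17830731,  0.47999843, -0.95316883]), 'moment': array([-0.02844832, -0.03224264, -0.03332155]), 'gripper_force': 0.0, 'gripper_width': 0.09262456343153476}
```

View pics/top0.png

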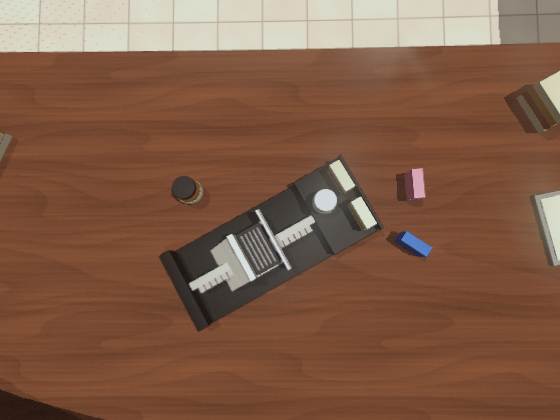

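View pics/scene0.png

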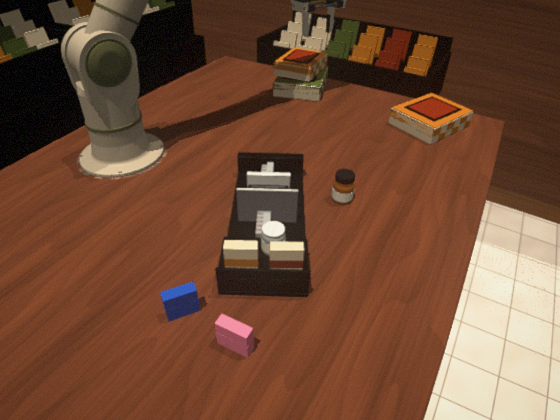

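The top view shows the tray centred near (272,242): goods at upper right, end block at (185,290), jaw plate (259,211)–(289,269), paddle around (259,249) and thumb wall (230,237)–(252,279). I'll enlarge that area.

```bash
python3 - <<'E'
from h import *
im=np.load('top.npz')['im']; cv2.imwrite('pics/c1.png',cv2.resize(im[190:340,150:350],None,fx=4,fy=4,interpolation=cv2.INTER_CUBIC))
for n,u,v in [('paddle',259,249),('wallmid',241,257),('jaw',274,240),('tin',325,200),('endblk',185,290),('frontlip',362,192),('jar',185,189)]:
    print(n,px('top',u,v).round(3))
for u,v,z in [(161,256,.06),(202,329,.06),(342,156,.072),(383,228,.072)]: print(px('top',u,v,z).round(4), px('top',u,v).round(3))
E
```

```text
paddle [ 0.501 -0.021  0.069]
wallmid [0.485 0.011 0.096]
jaw [ 0.517 -0.053  0.102]
tin [ 0.593 -0.151  0.104]
endblk [0.421 0.126 0.061]
frontlip [ 0.613 -0.227  0.072]
jar [0.622 0.126 0.075]
[0.4885 0.1761 0.06  ] [0.489 0.176 0.059]
[0.3452 0.0917 0.06  ] [0.345 0.092 0.06 ]
[ 0.6858 -0.1885  0.072 ] [ 0.686 -0.189  0.069]
[ 0.5406 -0.266   0.072 ] [ 0.545 -0.281  0.001]
```

View pics/c1.png

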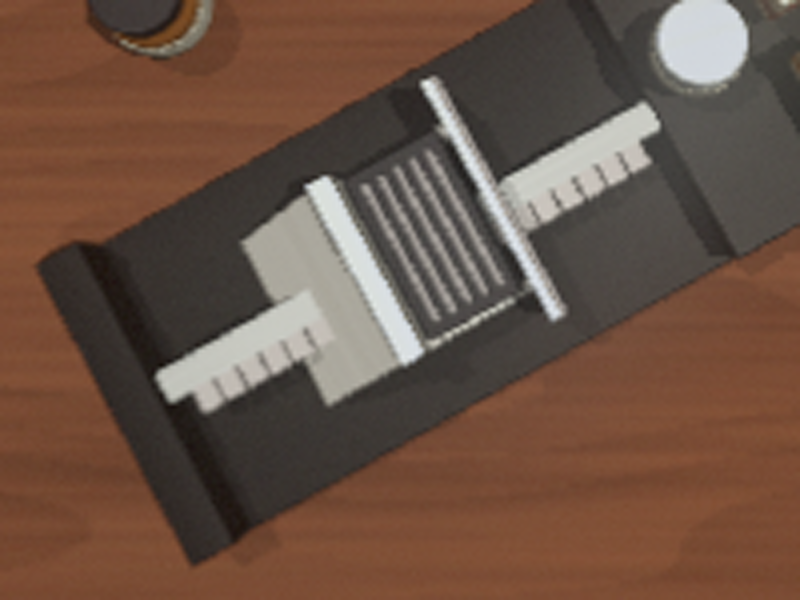

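The crop confirms the jaw plate midpoint at about (274,240) and the wall top midpoint at about (241.5,257.5). The paddle is therefore near (0.501, −0.0205), the tray's +x is (−0.478, 0.879), and the stop sits at about 0.085, leaving about 75 mm to push. Approaching now with the fingers closing.

```bash
python3 -m creep '[[0,0,0,-2.6,-3,0,0],[0,0,0,-5.2,-6.1,0,0],[0,0,0,-7.8,-9.1,0,0],[0,0,0,-10.4,-12.2,0,0],[0,0,0,-13,-15.2,0,0]]' 20
python3 -m creep '[[0,0,0,-2.6,-3,0,0],[0,0,0,-5.2,-6.1,0,0],[0,0,0,-7.8,-9.1,0,0],[0,0,0,-10.4,-12.2,0,0],[0,0,0,-13,-15.2,0,0]]'
```

```text
time_s: 0.52
tcp_pos: [0.3457, 0.473, 0.2183]
tool_rot: [-0.0, 0.201, 0.98, -0.0]
force: [1.9, 0.1, 1.3]
gripper_width: 0.0642
gripper_force: 0.0
time_s: 0.93
tcp_pos: [0.4051, 0.2821, 0.2185]
tool_rot: [-0.0, 0.201, 0.979, -0.0]
force: [1.6, 0.2, 0.5]
gripper_width: 0.0307
gripper_force: 0.0
```

```bash
python3 -m creep '[[0,0,0,-2.6,-3,0,0],[0,0,0,-5.2,-6.1,0,0],[0,0,0,-7.8,-9.1,0,0],[0,0,0,-10.4,-12.2,0,0],[0,0,0,-13,-15.2,0,0]]'
python3 -m creep '[[0,0,0,-2,-2.4,0,0],[0,0,0,-4,-4.8,0,0],[0,0,0,-6,-7.2,0,0],[0,0,0,-7.1,-8.4,0,0],[0,0,0,-7.1,-8.4,0,0]]'
python3 -m creep '[[0,0,7,0,0,0,0],[0,0,14,0,0,0,0],[0,0,21,0,0,0,0],[0,0,28,0,0,0,0],[0,0,35,0,0,0,0]]'
python3 -m creep '[[0,0,3.2,0,0,0,0],[0,0,3.2,0,0,1,0],[0,0,3.2,0,0,3,0],[0,0,3.2,0,0,5,0],[0,0,3.2,0,0,6,0]]'
python3 -m creep '[[0,0,0,0,0,0,0],[0,0,0,0,0,0,0]]'
python3 - <<'E'
from h import *
from scipy.spatial.transform import Rotation as Ro
im,d=snap('scene'); cv2.imwrite('pics/s2.png',cv2.resize(im[110:310,190:390],None,fx=3,fy=3,interpolation=cv2.INTER_CUBIC))
s=arm.get_state(); q=s['tool_rot']; R=Ro.from_quat(q[[1,2,3,0]]).as_matrix(); print(s['tcp_pos'],R.round(3),s['gripper_width'],s['force'])
w=np.array([.4959,-.0117,s['tcp_pos'][2]])-s['tcp_pos']; print('needed tool shift',R.T@w)
E
```

```text
time_s: 1.35
tcp_pos: [0.4645, 0.0911, 0.2186]
tool_rot: [-0.0, 0.201, 0.98, -0.0]
force: [0.2, 0.9, 0.1]
gripper_width: 0.0014
gripper_force: 0.0
time_s: 1.77
tcp_pos: [0.4973, -0.016, 0.2185]
tool_rot: [0.0, 0.204, 0.979, -0.001]
force: [-0.1, -0.8, 0.8]
gripper_width: 0.0005
gripper_force: 0.0
time_s: 2.18
tcp_pos: [0.4962, -0.0109, 0.2185]
tool_rot: [-0.0, 0.489, 0.872, 0.0]
force: [0.2, 0.2, -0.3]
gripper_width: 0.0006
gripper_force: 0.0
time_s: 2.6
tcp_pos: [0.4954, -0.0111, 0.1564]
tool_rot: [-0.001, 0.509, 0.86, -0.001]
force: [-0.1, -0.2, -0.5]
gripper_width: 0.0004
gripper_force: 0.0
time_s: 2.77
tcp_pos: [0.4962, -0.0118, 0.1581]
tool_rot: [-0.001, 0.51, 0.86, -0.0]
force: [0.1, -0.6, -0.7]
gripper_width: 0.0004
gripper_force: 0.0
[ 0.49669064 -0.01195613  0.15879395] [[-0.479  0.878 -0.   ]
 [ 0.878  0.479 -0.   ]
 [ 0.    -0.    -1.   ]] 0.0004843422223269667 [ 0.28843564 -1.78016615  1.39529002]
needed tool shift [ 6.03247805e-04 -5.71669128e-04  1.82168004e-07]
```

View pics/s2.png

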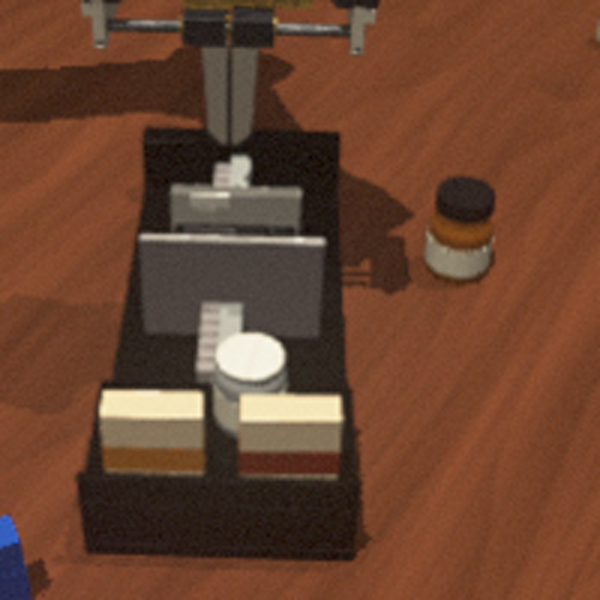

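Closed fingertips show at crop (232,140), centred over the pocket and aligned with the tray. Descending onto the paddle.

```bash
python3 -m creep '[[0,0,0,0,0,2.5,0],[0,0,0,0,0,5,0],[0,0,0,0,0,7,0],[0,0,0,0,0,8.2,0],[0,0,0,0,0,8.2,0]]'
python3 -m creep '[[0,0,0,0,0,0.4,0],[0,0,0,0,0,0.8,0],[0,0,0,0,0,1.2,0],[0,0,0,0,0,1.4,0],[0,0,0,0,0,1.4,0]]'
```

```text
time_s: 3.23
tcp_pos: [0.4962, -0.0119, 0.0755]
tool_rot: [-0.001, 0.511, 0.86, -0.0]
force: [-0.1, -0.3, -0.4]
gripper_width: 0.0005
gripper_force: 0.0
time_s: 3.65
tcp_pos: [0.4975, -0.012, 0.063]
tool_rot: [0.001, 0.511, 0.86, 0.0]
force: [1.0, 0.5, 5.3]
gripper_width: 0.0001
gripper_force: 2.3
```

```bash
python3 -m creep '[[0,0,0,0,0,0.2,0],[0,0,0,0,0,0.4,0],[0,0,0,0,0,0.4,0],[0,0,0,0,0,0.4,0]]'
python3 -m creep '[[0,0,0,0.5,0,0,0],[0,0,0,1,0,0,0],[0,0,0,1.5,0,0,0],[0,0,0,2,0,0,0],[0,0,0,2,0,0,0]]'
```

```text
time_s: 3.98
tcp_pos: [0.4975, -0.012, 0.0592]
tool_rot: [0.001, 0.511, 0.86, 0.0]
force: [2.0, -0.1, 6.5]
gripper_width: 0.0005
gripper_force: 2.9
time_s: 4.4
tcp_pos: [0.4873, 0.0064, 0.0592]
tool_rot: [0.0, 0.511, 0.86, 0.001]
force: [0.0, 1.1, 6.1]
gripper_width: 0.0008
gripper_force: 2.9
```

```bash
python3 -m creep '[[0,0,0,0.7,0,0,0],[0,0,0,1.4,0,0,0],[0,0,0,2.1,0,0,0],[0,0,0,2.8,0,0,0],[0,0,0,3.5,0,0,0]]'
python3 -m creep '[[0,0,0,0.5,0,0,0],[0,0,0,1,0,0,0],[0,0,0,1.5,0,0,0],[0,0,0,2,0,0,0],[0,0,0,2,0,0,0]]'
python3 - <<'E'
from h import *
im,d=snap('scene'); cv2.imwrite('pics/s3.png',cv2.resize(im[130:270,200:360],None,fx=4,fy=4,interpolation=cv2.INTER_CUBIC))
E
```

```text
time_s: 4.82
tcp_pos: [0.471, 0.0364, 0.0592]
tool_rot: [0.001, 0.511, 0.86, 0.0]
force: [0.4, -1.8, 6.6]
gripper_width: 0.0003
gripper_force: 2.9
time_s: 5.23
tcp_pos: [0.4608, 0.0547, 0.0592]
tool_rot: [0.0, 0.511, 0.86, 0.0]
force: [-0.0, 0.9, 5.7]
gripper_width: 0.0004
gripper_force: 2.9
```

View pics/s3.png

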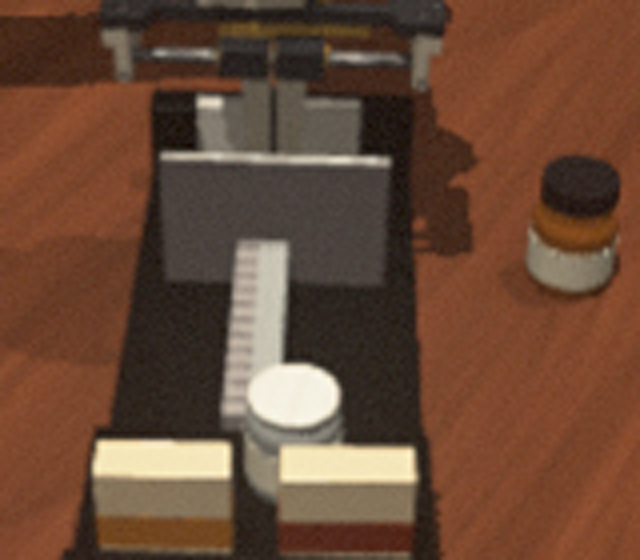

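The stop (jaw top edge at crop (275,155)) has followed and nears the end block; the goods are undisturbed. Continuing in small steps to the end limit.

```bash
python3 -m creep '[[0,0,0,0.3,0,0,0],[0,0,0,0.5,0,0,0],[0,0,0,0.8,0,0,0],[0,0,0,0.8,0,0,0]]'
python3 -m creep '[[0,0,0,0.3,0,0,0],[0,0,0,0.5,0,0,0],[0,0,0,0.8,0,0,0],[0,0,0,0.8,0,0,0]]'
```

```text
time_s: 5.62
tcp_pos: [0.4578, 0.0607, 0.0592]
tool_rot: [0.001, 0.511, 0.86, 0.001]
force: [1.5, -2.0, 6.6]
gripper_width: 0.0004
gripper_force: 2.9
time_s: 5.95
tcp_pos: [0.4549, 0.0664, 0.0593]
tool_rot: [0.002, 0.512, 0.859, 0.0]
force: [4.5, -9.1, 5.1]
gripper_width: 0.0006
gripper_force: 6.3
```

```bash
python3 -m creep '[[0,0,0,0.2,0,0,0],[0,0,0,0.3,0,0,0],[0,0,0,0.3,0,0,0],[0,0,0,0.3,0,0,0]]'
```

```text
time_s: 6.28
tcp_pos: [0.4549, 0.0665, 0.0593]
tool_rot: [0.004, 0.513, 0.858, 0.0]
force: [8.8, -20.4, 2.2]
gripper_width: 0.0004
gripper_force: 13.2
```

End limit: the force rises with no further motion. Easing the push, then lifting straight up.

```bash
python3 -m creep '[[0,0,0,-0.2,0,0,0],[0,0,0,-0.4,0,0,0],[0,0,0,-0.4,0,-0.5,0],[0,0,0,-0.4,0,-1,0],[0,0,0,-0.4,0,-1.4,0]]'
python3 -m creep '[[0,0,0,0,0,-0.5,0],[0,0,0,-0.5,0,-1,0],[0,0,0,-1,0,-2.5,0],[0,0,0,-1,0,-5,0],[0,0,0,-1,0,-8,0]]'
python3 -m creep '[[0,0,0,0,0,-3,0],[0,0,0,0,0,-6,0],[0,0,0,0,0,-8,0],[0,0,0,0,0,-8,0],[0,0,0,0,0,-8,0]]'
python3 -m creep '[[0,0,0,3,-3,0,0],[0,0,0,6,-3,0,0],[0,0,0,9,-3,0,0],[0,0,0,12,-3,0,0],[0,0,0,15,-3,0,0]]'
python3 - <<'E'
from h import *
for n in('top','scene'): 
    im,d=snap(n)
    if n=='top': o=cv2.resize(im[140:340,150:400],None,fx=3,fy=3)
    else: cv2.imwrite('pics/s4.png',cv2.resize(im[130:310,190:390],None,fx=3,fy=3))
cv2.imwrite('pics/t4.png',o)
E
```

```text
time_s: 6.7
tcp_pos: [0.4545, 0.0662, 0.0733]
tool_rot: [0.001, 0.511, 0.859, 0.0]
force: [3.2, -6.3, -5.4]
gripper_width: 0.0005
gripper_force: 3.6
time_s: 7.12
tcp_pos: [0.457, 0.0579, 0.1529]
tool_rot: [-0.001, 0.511, 0.86, -0.001]
force: [0.8, 1.1, -0.8]
gripper_width: 0.0003
gripper_force: 0.0
time_s: 7.53
tcp_pos: [0.4582, 0.0587, 0.2337]
tool_rot: [0.0, 0.511, 0.86, 0.001]
force: [0.3, 0.5, -0.7]
gripper_width: 0.0004
gripper_force: 0.0
time_s: 7.95
tcp_pos: [0.3584, 0.1762, 0.2316]
tool_rot: [-0.001, 0.511, 0.86, -0.001]
force: [0.6, -0.0, 0.1]
gripper_width: 0.0008
gripper_force: 0.0
```

View pics/t4.png

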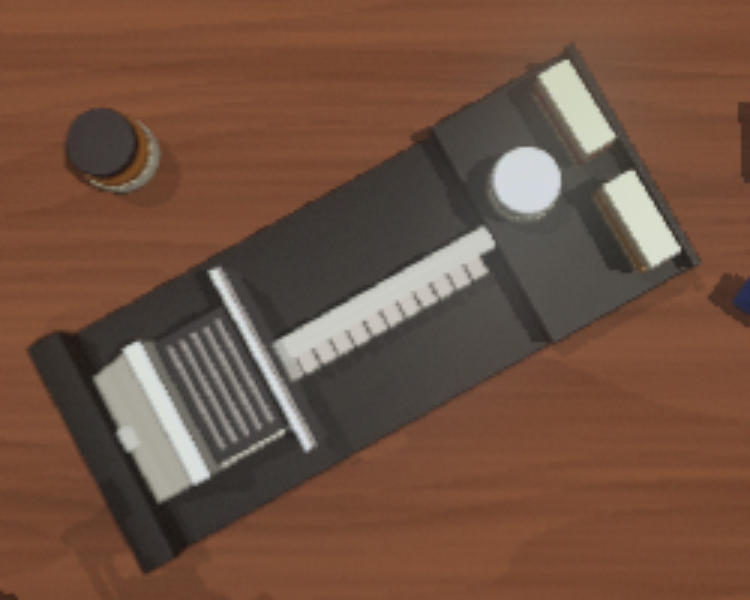

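View pics/s4.png

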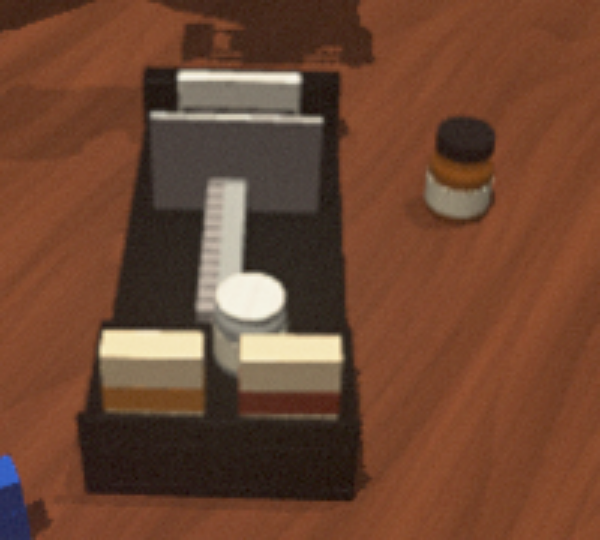

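The top crop shows the stop against the back end: wall midpoint about (168,413), jaw midpoint about (262,358). The goods and the jar stand as before. I'll check the stop travel and paddle height in numbers.

```bash
python3 - <<'E'
from h import *
a=np.array([-.4775,.8786])
C=np.array([.5172,-.0506]) # from the back corners
for n,u,v,z in [('wall',150+170/3,140+413/3,.095),('jaw',150+262/3,140+358/3,.102),('paddle',150+223/3,140+385/3,None),('brace end',150+127/3,140+437/3,None)]:
    p=px('top',u,v,z); print(n,p.round(4),'tray x',round(float((p[:2]-C)@a),4))
E
```

```text
wall [0.4466 0.0769 0.095 ] tray x 0.1457
jaw [0.4811 0.0174 0.102 ] tray x 0.077
paddle [0.4634 0.0471 0.0702] tray x 0.1115
brace end [0.4285 0.1152 0.047 ] tray x 0.188
```

```bash
python3 -m creep '[[0,0,0,0,0,0,0],[0,0,0,0,0,0,0],[0,0,0,0,0,0,0]]'; python3 -c "from bench import arm; print(arm.job_done())"
```

```text
time_s: 8.3
tcp_pos: [0.3605, 0.1745, 0.2322]
tool_rot: [-0.0, 0.512, 0.859, -0.001]
force: [0.4, -0.4, 0.2]
gripper_width: 0.0005
gripper_force: 0.0
the job is handed in; nothing more can be done
None
```

The stop is fully back against its end limit, the paddle has sprung up to 70 mm, the arm is clear, the cartons, tin and jar are undisturbed, and the job was handed in at about 8.3 s.

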